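# Unhitch the trailer tow arm and hold it clear of its ball

## Robot

A 6-joint arm with a two-finger parallel gripper is mounted at the origin on the work surface. World frame = base frame: x ahead of the robot, y to its left, z up, the work surface at z = 0. Lengths are in m, angles in rad, forces in N, time in s.
With the tool pointing down it reaches from about 0.325 to 0.9 m from the base axis. Payload 6.1 kg.
Tool frame: the origin (TCP) lies on the centre line of the jaws, within the pads' length; the fingertips stand 22 mm ahead of it and the grasp point (between the pads) lies 3 mm ahead of it (ctrl.finger_overhang is the distance from the TCP to the fingertips, in m); z points along the fingers, y is the line along which they close (so a half turn about z gives the same grasp; the last joint's range is limited). The gripper opens to 85 mm and grips with 20 to 120 N. Pads are 22 mm wide; open, the fingers measure 114 mm over their backs; the gripper's body (76 mm by 85 mm) begins 54 mm behind the grasp point. The pads swing forward as they close: fully open they stand 13 mm farther back than shut.
Start: joints at [0.976, 0.22, 1.526, -0, 1.395, -0.126], TCP at [0.282, 0.558, 0.253] pointing down, gripper open.
Joint ranges: [-2.98, 2.98], [-0.91, 2.08], [0.09, 2.57], [-1.24, 4.39], [0.2, 2.65], [-2.68, 2.68]. Speed limits (rad/s): [2.57, 2.57, 3.01, 3.14, 3.14, 3.14].

## Interface

Orientations are given as a rotation vector (axis times angle).
In Python, from workcell import ctrl gives the robot as it stands. The module is installed in compiled form; this text tells all that it offers.
- The arm moves only by the tool servo_tool, never from a script. Its argument "rows" is a list of rows, each an object of numbers: "x", "y", "z": the shift along the tool's x, y, z in mm; "ax", "ay", "az": the turn, a rotation vector about the tool's x, y, z in rad; "claw": the finger opening in mm, from 0 to 85.4. A call has exactly 5 rows; each row is the pose to reach, as a shift and turn from the pose commanded when the call began, along the tool's axes at that moment; what a row does not reach only later rows make up. A row lasts 1/12 s, in which the tool goes at most 41.7 mm and 7.16 degrees, less where a joint would pass 70% of its speed; a pose out of reach is approached as far as the arm can. A call with a gripper value outside its range is refused whole. The fingers move at their own pace and stop on an object; the grip force is fixed at half the most. Time passes only in rows, so rows that repeat a pose let the fingers close, or fill a call up. It gives the time, the measured TCP pose, the force, the opening and the grip force at its end, in the units of the state.
- ctrl.observe(): the state, without advancing time (a new reading comes with each control period).
- ctrl.read_camera(name): name is "side" or "top" or "wrist"; returns a dict with "img" (420x560x3 uint8, red, green, blue), "camera_matrix" (3x3 intrinsics, pixels), "world_from_camera" (4x4, takes a point from camera to world coordinates); the wrist camera has in their place "mount" (4x4, takes a point from camera to tool coordinates, whose origin is the TCP and whose axes are the flange's). Camera axes: x right, y down, z forward; pixel columns grow to the right and rows downward; lengths in m; the calibration is good to about 2 mm. A picture is of the moment at which its call begins: read the wrist's pose just before it. There is no depth.
- ctrl.job_done(): hands the job in; it is judged then, once.
Trained networks look in a picture, given as the dict that the camera call returned (one of the last four; its "shot" number tells which), for a name from the list of things; names that differ only in an ending like _2 or _b are one class to them, and where a whole thing is asked for, a point or a joint stands for the part that bears it (a point fixed in the world has none). Each returns a list of dicts, best first, with "confidence" (0 to 1); they miss things now and then, are a little off and sometimes report something else, mostly with a low value. They report only what shows in the picture. A call takes as long as a camera call.
- ctrl.search_frame(picture, query): "rect" ([centre column, centre row, width, height] in pixels, round what is visible of it).
- ctrl.spot_point(picture, query): "position" ([column, row] in pixels: a listed point, or the origin of a listed thing).
The state is a dict: "time_s": time; "joint_pos": joint angles; "joint_velocities": joint speeds; "effort": joint torques, N m; "eef_pos": TCP position; "orientation": TCP orientation; "ft_force": force on the tool from outside, world axes, zero at the start; "ft_torque": the same for the moment, N m; "finger_gap": opening from 0.0 (shut) to 1.0 (fully open); "grasp_force": force on a finger pad.
Only numpy, scipy, OpenCV 4.12 (cv2) and the standard library are available. Lean on these libraries where they do the work, as an engineer would, in place of code of your own. Each camera call takes 0.05 s, during which the arm holds its last target. There are 200 camera calls.

## Task

The ball of the bicycle-trailer hitch on the bench has to be wiped and greased. Draw out the safety pin and leave it in the steel parts tray, then pull the spring latch out sideways by its knob as far as it goes and, keeping hold of the knob, lift the tow arm off the ball. Finish holding it still with the coupler at least 8 cm up, do not let go at the end, and leave the other things on the bench where they are.

Things in the scene. Friction and masses are not known exactly. Their poses are not given: they have to be found in the camera images.
- stand: Fixed wooden board (550 x 160 x 18 mm) with a steel post carrying a 32 mm tow ball (centre 115 mm above the bench) at one end and at the other the trailer's cross tube with the tow arm's clevis. Origin on the bench right under the ball; x level from the ball along the tow arm to its pivot pin (360 mm away, level, along y, 115 mm above the bench); y to the latch knob's side; z up.
- tow_arm: 26 mm aluminium tube ending in a dark steel cup (52 mm across, z = -20 to 23 mm) over the ball. Origin at the ball centre when seated; x along the tube to the pivot, y sideways to the latch knob. At the cup's +y side the latch guide, a 34 mm square box to y = 59 mm, top at z = -3 mm. Free hinge, 0 to 40 deg up: it falls back if let go. Lifting at the knob takes about 5 N.
- latch_slide (a joint): Travel of the spring latch, m: 0 shut, 0.022 fully out, along the +y of the tow arm (square to the arm, level). Spring pull from 5 N shut to 10.5 N fully out; it springs back if let go. Shut, it grips under the ball; the arm comes off only from about 16 mm. The safety pin blocks it (about 1.5 mm of play).
- latch_knob: Black round knob on the latch rod, axis along the pull: grip 20 mm in diameter, 30 mm long, then a 30 mm flange. Origin mid-grip on the axis; shut, it is 78 mm to the +y side of the ball centre and 16 mm below it, 99 mm above the bench. y points outwards, the pull; grip from y = -16 to +14 mm, flange to +23 mm. It moves with latch and arm and turns with the arm about its own axis.
- pin: Loose steel safety pin, 66 mm long, 50 g, upright in the top of the latch guide, 44 mm from the ball centre towards the knob. Origin at its lower tip (starts 80 mm above the bench), z along it to the head: taper-nosed 6 mm shank up to 32 mm, 18 mm collar resting on the guide, round head 14 mm in diameter from 35 to 66 mm. It must rise 33 mm to come free.
- pin_head (a point): Point on the pin's axis in the middle of its head, 50 mm from the tip (130 mm above the bench at the start).
- tray: Loose open steel parts tray, 180 x 140 mm (its x and y), 26 mm high, 3 mm walls and floor, 0.5 kg, to the left or right of the hitch. Origin on the bench under its centre, z up.
- tub: Bystander: white lidded grease tub, 82 mm in diameter, 64 mm high. Origin under its centre.
- oil: Bystander: small clear oil bottle, 48 mm in diameter, 130 mm high. Origin under its centre.
- glasses: Bystander: spectacles standing open on the bench, about 137 mm wide, 43 mm high, 147 mm long. Origin on the bench below the bridge; temples run along +x.

How it is judged:
On the way, in this order (a step that is already met when the one before it is completed fails the run):
1. the safety pin is out of the latch and in the tray, let go (x of pin in the frame of tray between -0.09 and 0.09 m and y of pin in the frame of tray between -0.07 and 0.07 m and z of pin in the frame of tray between -0.002 and 0.07 m and x of pin_head in the frame of tray between -0.09 and 0.09 m and y of pin_head in the frame of tray between -0.07 and 0.07 m and z of pin_head in the frame of tray between -0.002 and 0.07 m and contact force between the fingers and pin below 0.1 N), for 0.2 s.
2. the latch is pulled fully out by its knob while the arm still sits on the ball (value of joint latch_slide above 0.016 m and z of tow_arm in the frame of stand below 0.128 m and contact force between the fingers and latch_knob above 1 N), for 0.05 s.
At the end, for the whole second after the job is handed in: The gripper holds the tow arm by its latch knob (over 1 N; not resting on the tray), its coupler over 72 mm up from its seat, still (under 0.02 m/s); the pin, let go, is in the tray: tip and head within its outline and under 7 cm above its underside (all of step 1 and z of tow_arm in the frame of stand above 0.187 m and contact force between the fingers and latch_knob above 1 N and linear speed of tow_arm below 0.02 m/s and contact force between tow_arm and tray below 0.1 N); the arm keeps its last pose, push and grip.
It fails at once if the grease tub, the oil bottle or the spectacles are moved by more than 3 cm (distance of any of tub, oil, glasses from where it was at the start of the episode above 0.03 m).
It also fails if it takes over 58 s, if anything falls off the work surface, if the arm or the gripper's body presses on something with over 40 N, if the wrist force passes 120 N, or if a joint passes its speed limit or range.

## Working session

There is one attempt and no reset: what is moved stays moved. The work goes in short steps, Python scripts to look and compute and a tool call to move; the robot and the scene stay as the last step left them, time stands still between calls to the robot, and variables do not carry over. Pictures are saved under pics/ and viewed, at most 10 in all, crops included, and the job is handed in when it is done.

Besides the shell and the picture viewer there is one more tool, called after "Request:" as a command line: name --argument value ..., lists and objects as JSON in quotes. servo_tool: Moves the arm, as the interface text tells. Its arguments: {"type":"object","properties":{"rows":{"type":"array","items":{"type":"object","properties":{"x":{"type":"number"},"y":{"type":"number"},"z":{"type":"number"},"ax":{"type":"number"},"ay":{"type":"number"},"az":{"type":"number"},"claw":{"type":"number"}}}}},"required":["rows"]}

```bash
mkdir -p pics; cat > h.py <<'E'
import numpy as np, cv2
from scipy.spatial.transform import Rotation as R
from workcell import ctrl
def pose():
    s=ctrl.observe(); T=np.eye(4); T[:3,:3]=R.from_rotvec(s["orientation"]).as_matrix(); T[:3,3]=s["eef_pos"]; return s,T
def shot(n):
    s,T=pose(); p=ctrl.read_camera(n); p["W"]=T@p["mount"] if n=="wrist" else p["world_from_camera"]; return p
def save(p,f): cv2.imwrite(f,np.ascontiguousarray(p["img"][:,:,::-1]))
def ray(p,uv):
    d=np.linalg.solve(p["camera_matrix"],[uv[0],uv[1],1]); d=p["W"][:3,:3]@d; return p["W"][:3,3],d/np.linalg.norm(d)
def atz(p,uv,z):
    o,d=ray(p,uv); return o+d*(z-o[2])/d[2]
def tri(rs):
    A=sum(np.eye(3)-np.outer(d,d) for o,d in rs); b=sum((np.eye(3)-np.outer(d,d))@o for o,d in rs); return np.linalg.solve(A,b)
def rel(target):  # world pos -> tool axes mm
    s,T=pose(); return T[:3,:3].T@(np.array(target)-T[:3,3])*1000
E
python3 - <<'E'
from h import *
np.set_printoptions(precision=3,suppress=True)
P={n:shot(n) for n in("side","top","wrist")}
print(pose()[1])
for n,p in P.items():
    save(p,f"pics/{n}0.png"); print(n,p["W"][:3].round(2).tolist())
Z=dict(stand=0,tow_arm=.115,latch_knob=.099,pin=.08,pin_head=.13,tray=0,tub=0,oil=0,glasses=0)
for q,z in Z.items():
    for n,p in P.items():
        for r in ctrl.spot_point(p,q)[:1]: print(q,n,np.round(r["position"]),round(r["confidence"],2),atz(p,r["position"],z))
E
```

```text
[[-0.892  0.452 -0.001  0.282]
 [ 0.452  0.892 -0.001  0.557]
 [ 0.    -0.001 -1.     0.252]
 [ 0.     0.     0.     1.   ]]
side [[0.92, -0.2, 0.35, 0.16], [-0.4, -0.5, 0.77, -0.82], [0.02, -0.84, -0.54, 0.69]]
top [[-0.02, -0.99, 0.12, 0.41], [-1.0, 0.02, 0.0, -0.0], [-0.01, -0.12, -0.99, 1.19]]
wrist [[0.45, 0.86, 0.25, 0.22], [0.89, -0.43, -0.13, 0.59], [-0.0, 0.28, -0.96, 0.37]]
stand side [253. 244.] 0.92 [0.496 0.055 0.   ]
stand top [261. 230.] 0.58 [0.492 0.063 0.   ]
tow_arm side [249. 200.] 0.82 [0.489 0.055 0.115]
tow_arm top [258. 226.] 0.96 [0.495 0.066 0.115]
latch_knob side [248. 182.] 0.74 [0.522 0.152 0.099]
latch_knob wrist [177. 373.] 0.24 [0.385 0.401 0.099]
pin top [244. 225.] 0.46 [0.501 0.103 0.08 ]
pin_head side [248. 184.] 0.5 [0.5  0.09 0.13]
pin_head top [241. 221.] 0.45 [0.508 0.106 0.13 ]
tray side [196. 187.] 0.98 [0.448 0.34  0.   ]
tray top [166. 250.] 0.82 [0.441 0.331 0.   ]
tray wrist [177. 374.] 0.92 [0.446 0.333 0.   ]
tub side [303. 382.] 0.94 [ 0.437 -0.325  0.   ]
tub top [401. 247.] 0.74 [ 0.436 -0.326  0.   ]
tub wrist [177. 372.] 0.29 [0.443 0.335 0.   ]
oil side [253. 181.] 0.55 [0.595 0.316 0.   ]
oil top [174. 196.] 0.83 [0.594 0.311 0.   ]
glasses side [388. 338.] 0.6 [ 0.617 -0.295  0.   ]
glasses top [384. 184.] 0.76 [ 0.617 -0.287  0.   ]
```

```bash
python3 -c "
import cv2,numpy as np
t=cv2.imread('pics/top0.png')[130:290,120:440]; s=cv2.imread('pics/side0.png')
cv2.imwrite('pics/t1.png',cv2.resize(t,None,fx=2.5,fy=2.5,interpolation=2))"
```

```text
(no output)
```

View pics/t1.png

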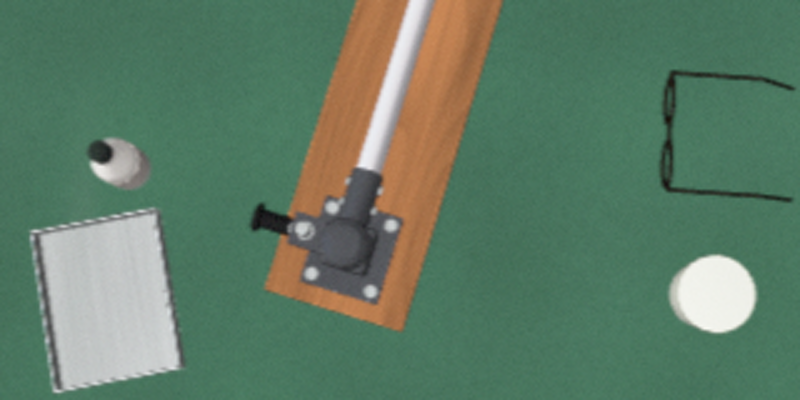

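View pics/side0.png

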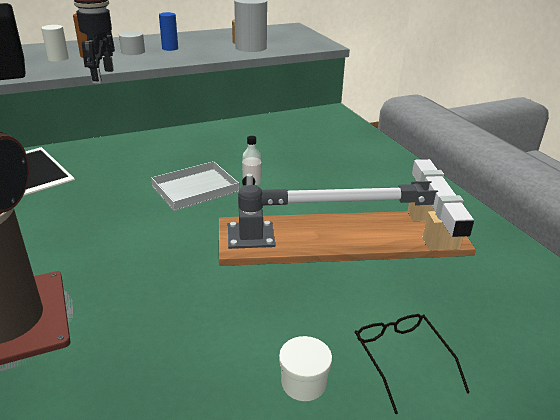

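The top view shows the ball at about (258,228), the pin head at (241,222) and the knob at (228,218). The tube runs at a yaw of about -16°. The tray is on the left at (166,250). The oil bottle stands beyond it, and the tub and glasses are on the right. The network positions agree with this. I'll move above the pin with tool x along the latch direction.

Request:
servo_tool --rows '[{"x":-27,"y":-20,"az":0.092},{"x":-54,"y":-40,"az":0.184},{"x":-81,"y":-60,"az":0.276},{"x":-108,"y":-80,"az":0.368},{"x":-135,"y":-100,"az":0.46}]'

```text
validation failed for argument at $.ro...
```

Request:
servo_tool --rows '[{"x":-33,"y":-6,"az":0.092},{"x":-66,"y":-12,"az":0.184},{"x":-99,"y":-18,"az":0.276},{"x":-132,"y":-24,"az":0.368},{"x":-165,"y":-30,"az":0.46}]'

```text
validation failed for argument at $.ro...
```

Request:
servo_tool --rows '[{"x":-40,"y":12,"az":0.115,"claw":45},{"x":-80,"y":23,"az":0.23,"claw":45},{"x":-120,"y":35,"az":0.345,"claw":45},{"x":-161,"y":47,"az":0.46,"claw":45},{"x":-161,"y":47,"az":0.46,"claw":45}]'

```text
validation failed for argument at $.ro...
```

```bash
python3 - <<'E'
from h import *
np.set_printoptions(precision=3,suppress=True)
s,T=pose(); print(T, s["time_s"], s["joint_pos"])
p=shot("wrist"); save(p,"pics/w1.png")
for q,z in dict(tow_arm=.115,latch_knob=.099,pin=.08,pin_head=.13,tray=0).items():
    for r in ctrl.spot_point(p,q)[:2]: print(q,np.round(r["position"]),round(r["confidence"],2),atz(p,r["position"],z),rel(atz(p,r["position"],z)))
E
```

```text
[[-0.892  0.452  0.     0.282]
 [ 0.452  0.892 -0.     0.558]
 [-0.    -0.    -1.     0.253]
 [ 0.     0.     0.     1.   ]] 1.5 [ 0.976  0.22   1.526 -0.     1.395 -0.126]
tray [176. 372.] 0.55 [0.444 0.334 0.   ] [-245.625 -126.596  253.314]
```

View pics/w1.png

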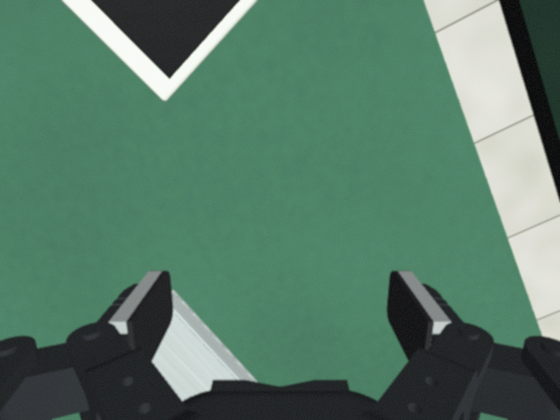

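The moves were refused and the arm has not moved. The picture shows only the open fingers and a tray corner at (200,340). I'll resend with every field filled in.

Request:
servo_tool --rows '[{"x":-27,"y":-20,"z":0,"ax":0,"ay":0,"az":0.092,"claw":85},{"x":-54,"y":-40,"z":0,"ax":0,"ay":0,"az":0.184,"claw":85},{"x":-81,"y":-60,"z":0,"ax":0,"ay":0,"az":0.276,"claw":85},{"x":-108,"y":-80,"z":0,"ax":0,"ay":0,"az":0.368,"claw":85},{"x":-135,"y":-100,"z":0,"ax":0,"ay":0,"az":0.46,"claw":85}]'

```text
time_s: 2.22
eef_pos: [0.358, 0.406, 0.2534]
orientation: [1.413, 2.806, 0.0]
ft_force: [0.8, -0.5, 0.6]
finger_gap: 0.994
grasp_force: 0.0
```

Request:
servo_tool --rows '[{"x":-33,"y":-6,"z":0,"ax":0,"ay":0,"az":0.092,"claw":85},{"x":-66,"y":-12,"z":0,"ax":0,"ay":0,"az":0.184,"claw":85},{"x":-99,"y":-18,"z":0,"ax":0,"ay":0,"az":0.276,"claw":85},{"x":-132,"y":-24,"z":0,"ax":0,"ay":0,"az":0.368,"claw":85},{"x":-165,"y":-30,"z":0,"ax":0,"ay":0,"az":0.46,"claw":85}]'

```text
time_s: 2.63
eef_pos: [0.4329, 0.2558, 0.2536]
orientation: [2.015, 2.409, 0.001]
ft_force: [0.2, -1.7, -0.1]
finger_gap: 0.992
grasp_force: 0.0
```

Request:
servo_tool --rows '[{"x":-40,"y":12,"z":0,"ax":0,"ay":0,"az":0.115,"claw":45},{"x":-80,"y":23,"z":0,"ax":0,"ay":0,"az":0.23,"claw":45},{"x":-120,"y":35,"z":0,"ax":0,"ay":0,"az":0.345,"claw":45},{"x":-161,"y":47,"z":0,"ax":0,"ay":0,"az":0.46,"claw":45},{"x":-161,"y":47,"z":0,"ax":0,"ay":0,"az":0.46,"claw":45}]'

```text
time_s: 3.05
eef_pos: [0.5104, 0.1013, 0.2537]
orientation: [2.516, 1.876, -0.0]
ft_force: [0.2, 0.4, 0.4]
finger_gap: 0.529
grasp_force: 0.0
```

```bash
python3 - <<'E'
from h import *
np.set_printoptions(precision=3,suppress=True)
s,T=pose(); print(T, s["time_s"], s["joint_pos"])
p=shot("wrist"); save(p,"pics/w2.png")
for q,z in dict(tow_arm=.115,latch_knob=.099,pin=.08,pin_head=.13).items():
    for r in ctrl.spot_point(p,q)[:2]: print(q,np.round(r["position"]),round(r["confidence"],2),atz(p,r["position"],z),rel(atz(p,r["position"],z)))
E
```

```text
[[ 0.286  0.958  0.002  0.51 ]
 [ 0.958 -0.286 -0.003  0.101]
 [-0.002  0.003 -1.     0.254]
 [ 0.     0.     0.     1.   ]] 3.05 [ 0.046 -0.033  1.797 -0.003  1.375  0.336]
tow_arm [274. 253.] 0.81 [0.495 0.065 0.115] [-42.907  -1.046 138.282]
latch_knob [275. 150.] 0.97 [0.519 0.139 0.099] [ 33.524   2.056 154.224]
pin [275. 188.] 0.95 [0.509 0.107 0.08 ] [ -0.712   1.501 173.182]
pin_head [271. 204.] 0.58 [0.506 0.107 0.13 ] [ -1.366  -0.614 123.244]
```

View pics/w2.png

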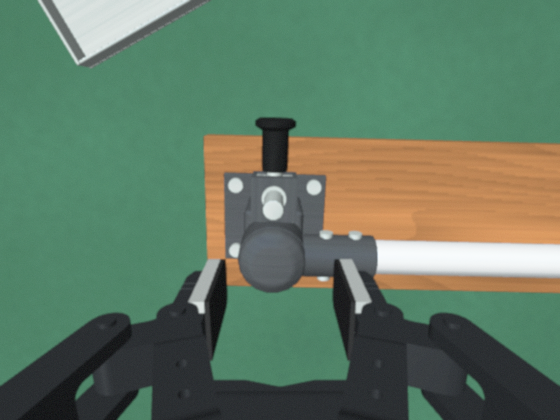

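The view shows the knob at (275,145), the pin head at (273,207) and the cup at (272,255). The tool is aligned with the latch and the pin sits within about 1 mm of tool x,y = (-1,0). I'll descend and grip.

Request:
servo_tool --rows '[{"x":-1,"y":0,"z":25,"ax":0,"ay":0,"az":0,"claw":45},{"x":-1,"y":0,"z":50,"ax":0,"ay":0,"az":0,"claw":45},{"x":-1,"y":0,"z":75,"ax":0,"ay":0,"az":0,"claw":45},{"x":-1,"y":0,"z":95,"ax":0,"ay":0,"az":0,"claw":45},{"x":-1,"y":0,"z":111,"ax":0,"ay":0,"az":0,"claw":45}]'

```text
time_s: 3.72
eef_pos: [0.5059, 0.1083, 0.1404]
orientation: [-2.503, -1.896, 0.002]
ft_force: [0.2, -0.1, -0.6]
finger_gap: 0.528
grasp_force: 0.0
```

Request:
servo_tool --rows '[{"x":0,"y":0,"z":0,"ax":0,"ay":0,"az":0,"claw":30},{"x":0,"y":0,"z":0,"ax":0,"ay":0,"az":0,"claw":0},{"x":0,"y":0,"z":0,"ax":0,"ay":0,"az":0,"claw":0},{"x":0,"y":0,"z":0,"ax":0,"ay":0,"az":0,"claw":0},{"x":0,"y":0,"z":0,"ax":0,"ay":0,"az":0,"claw":0}]'

```text
time_s: 4.13
eef_pos: [0.5084, 0.1068, 0.1438]
orientation: [2.506, 1.892, 0.003]
ft_force: [0.4, -0.4, -0.1]
finger_gap: 0.139
grasp_force: 58.4
```

Request:
servo_tool --rows '[{"x":0,"y":0,"z":-15,"ax":0,"ay":0,"az":0,"claw":0},{"x":0,"y":0,"z":-30,"ax":0,"ay":0,"az":0,"claw":0},{"x":0,"y":0,"z":-45,"ax":0,"ay":0,"az":0,"claw":0},{"x":0,"y":0,"z":-65,"ax":0,"ay":0,"az":0,"claw":0},{"x":0,"y":0,"z":-85,"ax":0,"ay":0,"az":0,"claw":0}]'

```text
time_s: 4.55
eef_pos: [0.5075, 0.1064, 0.2287]
orientation: [2.508, 1.892, 0.001]
ft_force: [0.6, -0.0, -0.2]
finger_gap: 0.14
grasp_force: 58.8
```

```bash
python3 - <<'E'
from h import *
np.set_printoptions(precision=3,suppress=True)
s,T=pose(); print(T[:3,3],s["finger_gap"],s["grasp_force"],rel([.442,.334,.1]))
p=shot("wrist"); q=shot("top"); save(p,"pics/w3.png")
for r in ctrl.spot_point(p,"pin")[:1]+ctrl.spot_point(p,"tray")[:1]+ctrl.spot_point(q,"tray")[:1]: print(r)
E
```

```text
[0.507 0.106 0.229] 0.14015683335820286 58.752198815345764 [ 200.835 -125.525  128.715]
{'position': [281.7, 244.8], 'confidence': 0.73}
{'position': [165.0, 248.9], 'confidence': 0.65}
```

View pics/w3.png

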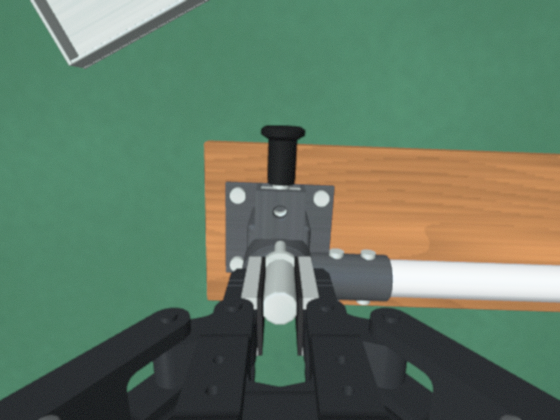

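The pin is out: the hole shows at (280,212) and the pin hangs between the fingers. I'll carry it over the tray centre and tilt it so it falls a predictable way.

Request:
servo_tool --rows '[{"x":30,"y":-19,"z":0,"ax":0,"ay":0,"az":0,"claw":0},{"x":60,"y":-38,"z":0,"ax":0,"ay":0,"az":0,"claw":0},{"x":90,"y":-56,"z":0,"ax":0,"ay":0,"az":0,"claw":0},{"x":120,"y":-75,"z":0,"ax":0,"ay":0,"az":0,"claw":0},{"x":150,"y":-94,"z":0,"ax":0,"ay":0,"az":0,"claw":0}]'

```text
time_s: 5.22
eef_pos: [0.4568, 0.2775, 0.2255]
orientation: [-2.508, -1.891, 0.004]
ft_force: [0.5, 0.2, 0.6]
finger_gap: 0.144
grasp_force: 58.8
```

Request:
servo_tool --rows '[{"x":12,"y":-8,"z":20,"ax":0,"ay":0.1,"az":0,"claw":0},{"x":24,"y":-16,"z":40,"ax":0,"ay":0.2,"az":0,"claw":0},{"x":36,"y":-24,"z":60,"ax":0,"ay":0.3,"az":0,"claw":0},{"x":51,"y":-32,"z":80,"ax":0,"ay":0.4,"az":0,"claw":0},{"x":51,"y":-32,"z":100,"ax":0,"ay":0.5,"az":0,"claw":0}]'

```text
time_s: 5.63
eef_pos: [0.4401, 0.3357, 0.1258]
orientation: [-2.221, -1.676, -0.571]
ft_force: [-0.5, 2.3, -2.0]
finger_gap: 0.138
grasp_force: 58.8
```

```bash
python3 - <<'E'
from h import *
np.set_printoptions(precision=3,suppress=True)
s,T=pose(); print(T,s["finger_gap"],s["grasp_force"],rel([.442,.334,.064]))
print("tip",(T@[0,0,.0638,1])[:3])
E
```

```text
[[ 0.24   0.962  0.132  0.44 ]
 [ 0.842 -0.274  0.464  0.336]
 [ 0.483  0.    -0.876  0.126]
 [ 0.     0.     0.     1.   ]] 0.13772215556776984 58.84450614452362 [-30.827   2.329  53.62 ]
tip [0.449 0.365 0.07 ]
```

Request:
servo_tool --rows '[{"x":-7,"y":1,"z":13,"ax":0,"ay":0,"az":0,"claw":0},{"x":-14,"y":1,"z":26,"ax":0,"ay":0,"az":0,"claw":0},{"x":-22,"y":2,"z":39,"ax":0,"ay":0,"az":0,"claw":0},{"x":-30,"y":2,"z":52,"ax":0,"ay":0,"az":0,"claw":0},{"x":-30,"y":2,"z":52,"ax":0,"ay":0,"az":0,"claw":0}]'

```text
time_s: 6.05
eef_pos: [0.4395, 0.3311, 0.0625]
orientation: [-2.225, -1.675, -0.556]
ft_force: [0.2, 0.2, -1.0]
finger_gap: 0.134
grasp_force: 58.8
```

Request:
servo_tool --rows '[{"x":0,"y":0,"z":0,"ax":0,"ay":0,"az":0,"claw":20},{"x":0,"y":0,"z":0,"ax":0,"ay":0,"az":0,"claw":40},{"x":0,"y":0,"z":0,"ax":0,"ay":0,"az":0,"claw":45},{"x":0,"y":0,"z":0,"ax":0,"ay":0,"az":0,"claw":45},{"x":0,"y":0,"z":0,"ax":0,"ay":0,"az":0,"claw":45}]'

```text
time_s: 6.47
eef_pos: [0.4436, 0.3327, 0.0683]
orientation: [-2.223, -1.678, -0.57]
ft_force: [1.1, -0.3, 0.2]
finger_gap: 0.526
grasp_force: 0.0
```

Request:
servo_tool --rows '[{"x":0,"y":0,"z":-20,"ax":0,"ay":0,"az":0,"claw":45},{"x":10,"y":0,"z":-50,"ax":0,"ay":0,"az":0,"claw":45},{"x":25,"y":0,"z":-80,"ax":0,"ay":0,"az":0,"claw":45},{"x":40,"y":0,"z":-110,"ax":0,"ay":0,"az":0,"claw":45},{"x":60,"y":0,"z":-140,"ax":0,"ay":0,"az":0,"claw":45}]'

```text
time_s: 6.88
eef_pos: [0.4384, 0.3178, 0.2203]
orientation: [-2.224, -1.677, -0.567]
ft_force: [-0.5, -0.2, -0.2]
finger_gap: 0.527
grasp_force: 0.0
```

```bash
python3 - <<'E'
from h import *
np.set_printoptions(precision=3,suppress=True)
s,T=pose(); print(T,s["finger_gap"])
p=shot("wrist"); q=shot("top"); 
save(dict(img=np.hstack([p["img"][::,:],cv2.resize(q["img"][180:300,110:310],None,fx=2,fy=2)[:,:240] if 0 else np.pad(cv2.resize(q["img"][180:300,110:310],(240,144)),((0,276),(0,0),(0,0)))])),"pics/w4.png")
for k in("pin","pin_head","tray"):
  for c in (p,q):
    for r in ctrl.spot_point(c,k)[:1]: print(k,r,atz(c,r["position"],.008))
E
```

```text
[[ 0.242  0.961  0.132  0.438]
 [ 0.844 -0.275  0.46   0.318]
 [ 0.479 -0.    -0.878  0.22 ]
 [ 0.     0.     0.     1.   ]] 0.5266139138970195
pin {'position': [277.7, 257.4], 'confidence': 0.74} [0.447 0.353 0.008]
pin {'position': [256.2, 226.7], 'confidence': 0.5} [0.502 0.077 0.008]
pin_head {'position': [276.8, 311.7], 'confidence': 0.78} [0.432 0.305 0.008]
tray {'position': [279.1, 272.8], 'confidence': 0.78} [0.444 0.339 0.008]
tray {'position': [164.7, 249.5], 'confidence': 0.96} [0.443 0.332 0.008]
```

View pics/w4.png

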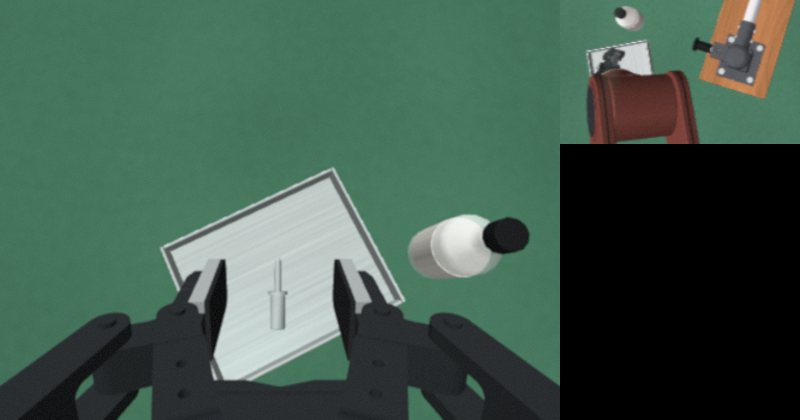

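The pin lies in the middle of the tray, with its tip at (278,257) and its head at (277,312). Now I'll go to the knob.

Request:
servo_tool --rows '[{"x":-12,"y":13,"z":-10,"ax":0,"ay":-0.1,"az":0,"claw":45},{"x":-24,"y":26,"z":-20,"ax":0,"ay":-0.2,"az":0,"claw":45},{"x":-36,"y":39,"z":-30,"ax":0,"ay":-0.3,"az":0,"claw":45},{"x":-48,"y":52,"z":-40,"ax":0,"ay":-0.4,"az":0,"claw":45},{"x":-58,"y":63,"z":-49,"ax":0,"ay":-0.5,"az":0,"claw":45}]'

```text
time_s: 7.7
eef_pos: [0.4796, 0.2283, 0.2334]
orientation: [2.506, 1.889, -0.008]
ft_force: [-0.4, -0.3, -0.5]
finger_gap: 0.528
grasp_force: 0.0
```

Request:
servo_tool --rows '[{"x":-19,"y":16,"z":0,"ax":0,"ay":0,"az":0,"claw":45},{"x":-38,"y":32,"z":0,"ax":0,"ay":0,"az":0,"claw":45},{"x":-57,"y":48,"z":0,"ax":0,"ay":0,"az":0,"claw":45},{"x":-74,"y":64,"z":0,"ax":0,"ay":0,"az":0,"claw":45},{"x":-74,"y":64,"z":0,"ax":0,"ay":0,"az":0,"claw":45}]'

```text
time_s: 8.12
eef_pos: [0.5213, 0.1377, 0.2323]
orientation: [2.51, 1.889, -0.004]
ft_force: [-0.7, 0.5, -0.1]
finger_gap: 0.525
grasp_force: 0.0
```

```bash
python3 - <<'E'
from h import *
np.set_printoptions(precision=3,suppress=True)
s,T=pose(); print(T)
p=shot("wrist"); print(rel([.518,.14,.102]))
for k in("latch_knob",):
    for r in ctrl.spot_point(p,k)[:1]: x=atz(p,r["position"],.099);print(k,r,x,rel(x))
E
```

```text
[[ 0.277  0.961 -0.002  0.521]
 [ 0.961 -0.277 -0.002  0.138]
 [-0.002 -0.002 -1.     0.232]
 [ 0.     0.     0.     1.   ]]
[  0.147  -2.192 130.311]
latch_knob {'position': [271.7, 206.1], 'confidence': 0.86} [0.516 0.14  0.099] [ -1.83   -3.594 133.503]
```

Request:
servo_tool --rows '[{"x":-1,"y":-3,"z":32,"ax":0,"ay":0,"az":0,"claw":45},{"x":-1,"y":-3,"z":64,"ax":0,"ay":0,"az":0,"claw":45},{"x":-1,"y":-3,"z":94,"ax":0,"ay":0,"az":0,"claw":45},{"x":-1,"y":-3,"z":115,"ax":0,"ay":0,"az":0,"claw":45},{"x":-1,"y":-3,"z":130,"ax":0,"ay":0,"az":0,"claw":45}]'

```text
time_s: 8.63
eef_pos: [0.5145, 0.1418, 0.1004]
orientation: [-2.504, -1.892, 0.007]
ft_force: [0.1, 0.2, -0.2]
finger_gap: 0.527
grasp_force: 0.0
```

Request:
servo_tool --rows '[{"x":0,"y":0,"z":0,"ax":0,"ay":0,"az":0,"claw":30},{"x":0,"y":0,"z":0,"ax":0,"ay":0,"az":0,"claw":0},{"x":0,"y":0,"z":0,"ax":0,"ay":0,"az":0,"claw":0},{"x":0,"y":0,"z":0,"ax":0,"ay":0,"az":0,"claw":0},{"x":0,"y":0,"z":0,"ax":0,"ay":0,"az":0,"claw":0}]'

```text
time_s: 9.05
eef_pos: [0.5185, 0.1404, 0.1047]
orientation: [2.506, 1.89, 0.003]
ft_force: [6.6, -4.0, -9.8]
finger_gap: 0.207
grasp_force: 58.7
```

Request:
servo_tool --rows '[{"x":5,"y":0,"z":0,"ax":0,"ay":0,"az":0,"claw":0},{"x":10,"y":0,"z":0,"ax":0,"ay":0,"az":0,"claw":0},{"x":15,"y":0,"z":0,"ax":0,"ay":0,"az":0,"claw":0},{"x":19,"y":0,"z":0,"ax":0,"ay":0,"az":0,"claw":0},{"x":22,"y":0,"z":0,"ax":0,"ay":0,"az":0,"claw":0}]'

```text
time_s: 9.47
eef_pos: [0.525, 0.1602, 0.1054]
orientation: [2.504, 1.889, 0.0]
ft_force: [4.7, -13.0, -4.8]
finger_gap: 0.21
grasp_force: 59.2
```

Request:
servo_tool --rows '[{"x":0,"y":0,"z":0,"ax":0,"ay":0,"az":0,"claw":0},{"x":0,"y":0,"z":0,"ax":0,"ay":0,"az":0,"claw":0},{"x":0,"y":0,"z":0,"ax":0,"ay":0,"az":0,"claw":0},{"x":0,"y":0,"z":0,"ax":0,"ay":0,"az":0,"claw":0},{"x":0,"y":0,"z":0,"ax":0,"ay":0,"az":0,"claw":0}]'

```text
time_s: 9.88
eef_pos: [0.5248, 0.1597, 0.1053]
orientation: [2.504, 1.888, -0.0]
ft_force: [4.9, -11.6, -4.9]
finger_gap: 0.21
grasp_force: 59.1
```

```bash
python3 - <<'E'
from h import *
p=shot("wrist"); save(p,"pics/w5.png"); s,T=pose(); print(T.round(4),s["ft_force"],s["ft_torque"])
x=np.array([.518,.14,.099])
for k in("latch_knob","tow_arm"):
    for r in ctrl.spot_point(p,k)[:1]: print(k,r)
E
```

```text
[[ 0.275   0.9614  0.0029  0.5248]
 [ 0.9614 -0.275  -0.0041  0.1597]
 [-0.0031  0.004  -1.      0.1053]
 [ 0.      0.      0.      1.    ]] [  4.67427485 -11.95274902  -3.76689729] [-1.8038994  -0.46304569 -0.4274055 ]
latch_knob {'position': [278.5, 302.1], 'confidence': 0.8}
```

View pics/w5.png

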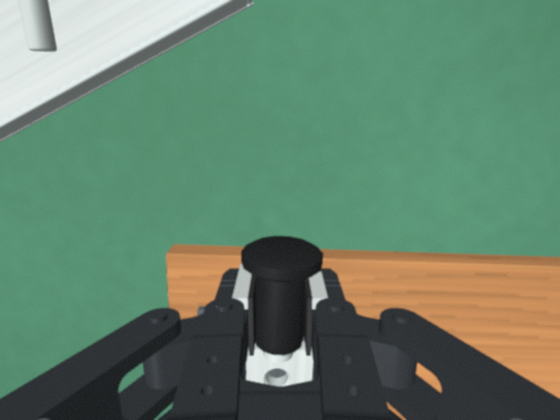

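The knob is pulled about 20-21 mm: the spring force is about 10 N and the rod shows behind the grip at (280,370). I'll give it a last 2 mm, then lift along the hinge arc while turning with the arm.

Request:
servo_tool --rows '[{"x":2,"y":0,"z":0,"ax":0,"ay":0,"az":0,"claw":0},{"x":2,"y":0,"z":-9.4,"ax":0.026,"ay":0,"az":0,"claw":0},{"x":2,"y":0,"z":-18.7,"ax":0.052,"ay":0,"az":0,"claw":0},{"x":2,"y":0.3,"z":-28,"ax":0.078,"ay":0,"az":0,"claw":0},{"x":2,"y":0.9,"z":-37.4,"ax":0.104,"ay":0,"az":0,"claw":0}]'

```text
time_s: 10.45
eef_pos: [0.5262, 0.161, 0.143]
orientation: [-2.445, -1.843, 0.098]
ft_force: [5.1, -13.6, -6.0]
finger_gap: 0.211
grasp_force: 59.6
```

Request:
servo_tool --rows '[{"x":0,"y":0,"z":-9.4,"ax":0.026,"ay":0,"az":0,"claw":0},{"x":0,"y":0,"z":-18.7,"ax":0.052,"ay":0,"az":0,"claw":0},{"x":0,"y":0.3,"z":-28,"ax":0.078,"ay":0,"az":0,"claw":0},{"x":0,"y":0.9,"z":-37.4,"ax":0.104,"ay":0,"az":0,"claw":0},{"x":0,"y":1.7,"z":-46.8,"ax":0.13,"ay":0,"az":0,"claw":0}]'

```text
time_s: 10.87
eef_pos: [0.5324, 0.1589, 0.189]
orientation: [-2.359, -1.777, 0.211]
ft_force: [5.7, -12.8, -6.8]
finger_gap: 0.207
grasp_force: 59.4
```

Request:
servo_tool --rows '[{"x":0,"y":0,"z":-5,"ax":0.013,"ay":0,"az":0,"claw":0},{"x":0,"y":0,"z":-9.4,"ax":0.026,"ay":0,"az":0,"claw":0},{"x":0,"y":0,"z":-9.4,"ax":0.026,"ay":0,"az":0,"claw":0},{"x":0,"y":0,"z":-9.4,"ax":0.026,"ay":0,"az":0,"claw":0},{"x":0,"y":0,"z":-9.4,"ax":0.026,"ay":0,"az":0,"claw":0}]'

```text
time_s: 11.28
eef_pos: [0.5343, 0.1584, 0.1974]
orientation: [-2.341, -1.763, 0.233]
ft_force: [3.5, -12.6, -6.4]
finger_gap: 0.206
grasp_force: 59.5
```

Request:
servo_tool --rows '[{"x":0,"y":0,"z":0,"ax":0,"ay":0,"az":0,"claw":0},{"x":0,"y":0,"z":0,"ax":0,"ay":0,"az":0,"claw":0},{"x":0,"y":0,"z":0,"ax":0,"ay":0,"az":0,"claw":0},{"x":0,"y":0,"z":0,"ax":0,"ay":0,"az":0,"claw":0},{"x":0,"y":0,"z":0,"ax":0,"ay":0,"az":0,"claw":0}]'

```text
time_s: 11.7
eef_pos: [0.5343, 0.1584, 0.1975]
orientation: [-2.341, -1.764, 0.233]
ft_force: [3.3, -12.5, -6.4]
finger_gap: 0.21
grasp_force: 59.5
```

```bash
python3 - <<'E'
from h import *
p=shot("side"); save(p,"pics/s6.png"); s,T=pose(); print(T.round(4),s["ft_force"],abs(s["joint_velocities"]).max() if hasattr(s["joint_velocities"],"max") else s["joint_velocities"])
E
```

```text
[[ 0.2755  0.9297 -0.2445  0.5343]
 [ 0.9613 -0.2677  0.0651  0.1584]
 [-0.0049 -0.2529 -0.9675  0.1975]
 [ 0.      0.      0.      1.    ]] [  2.52377822 -12.4120268   -6.43161061] 0.0019425255157303183
```

View pics/s6.png

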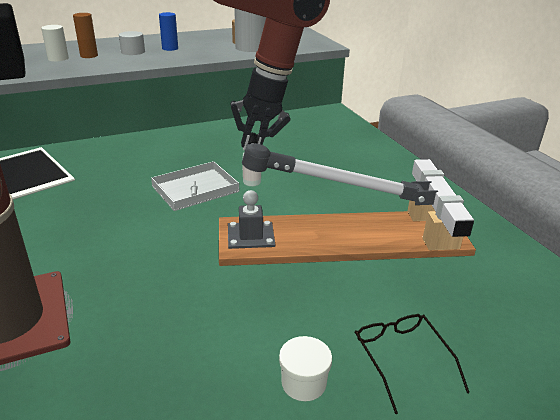

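The cup at (257,158) is lifted clear of the ball at (250,198), about 92 mm up and still. The pin lies in the tray at (195,188), and the bystanders have not moved. I'll hand it in.

```bash
python3 -c "
from workcell import ctrl; print(ctrl.job_done())"
```

```text
the job is handed in; nothing more can be done
None
```

The job is handed in, verdict not shown: the pin is in the tray, the latch was pulled out about 21 mm by its knob, and the arm is held still by the knob with the coupler about 92 mm up; the tub, oil bottle and glasses were not touched.

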